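Hold a pivot collar against its spring seat for fastening

TASK

I am putting together a swivel stand and need a third hand: slide the brass collar over the upright shaft of the stand and, keeping hold of it, push it down on the spring seat until the top edge of the black housing lies within the seat's green band (about 11 N), without ever squashing the spring flat. Keep that push steady for a good two seconds and finish while still holding the collar pressed down, so that I can tighten its screw; do not let go. Leave the grey collar, the glue stick and the stapler where they are.

Things in the scene. Friction and masses are not known exactly. Their poses are not given: they have to be found in the camera images.
- collar_center (a point): Centre (half-way up, on the bore axis) of the loose brass collar, a plain thick ring standing on its end on the desk: 46 mm outer diameter, 21 mm bore, 50 mm tall, about 0.12 kg; z along the bore, pointing up. A small black set screw on its side does not stand out and may face anywhere.
- collar: The same brass collar; origin at the centre of its underside, 25 mm below collar_center.
- stand: Pivot stand, fixed to the desk: dark foot plate 120 x 100 x 8 mm, in its middle a black round spring housing (50 mm diameter, 60 mm at its foot) that reaches 38 mm above the desk, and through it an upright steel shaft of 18 mm diameter whose top, at 112 mm above the desk, tapers over the last 12 mm to 8 mm diameter. Origin on the shaft axis at desk height, z up. It carries the spring seat.
- shaft_tip (a point): Centre of the shaft's top end, on its axis, 112 mm above the desk; z along the shaft, up.
- seat_top (a point): Centre of the top face of the spring seat on the shaft axis: a round plunger of 42 mm diameter round the shaft that stands 20 mm out of the black housing (58 mm above the desk) when free and sinks into it when pressed. From the bottom up its side is white (6 mm), green (8 mm), red (6 mm).
- seat (a joint): How far the spring seat is pressed down, m: 0 free, 0.020 squashed flat. Force = 3.2 N + 800 N/m x value. The housing's top edge lies in the green band from 0.006 to 0.014 (8 to 14 N).
- spare_center (a point): Centre (half-way up) of the loose grey collar, same size as the brass one, not needed; it stands on the desk too and the two may have changed places.
- spare: The same grey collar; origin at the centre of its underside.
- glue_stick: Blue and white glue stick standing on its base, 24 mm diameter, 92 mm tall; origin under its centre. Leave alone.
- stapler: Grey-brown stapler, 130 x 34 x 48 mm, standing behind the stand; origin under its centre. Leave alone.

How it is judged:
On the way, in this order (a step that is already met when the one before it is completed fails the run):
1. the brass collar is round the shaft, its lower end below the shaft's top (horizontal distance between collar_center and shaft_tip below 0.005 m and angle between the z axis of collar_center and the z axis of shaft_tip, either way round below 0.12 rad and height (world z) of collar_center below 0.13 m), for 0.1 s.
2. the collar is held pressed on the spring seat with the housing's edge in the green band for two seconds on end (horizontal distance between collar_center and shaft_tip below 0.005 m and angle between the z axis of collar_center and the z axis of shaft_tip, either way round below 0.12 rad and value of joint seat between 0.006 and 0.014 m and contact force between collar and stand between 6 and 17 N and contact force between the fingers and collar above 1 N and distance between collar_center and seat_top below 0.03 m), for 2 s.
At the end, for the whole second after the job is handed in: The brass collar is round the shaft (axes within 5 mm and 0.12 rad) and sits on the seat, still touched by the fingers (over 1 N); the seat is pressed 6 to 14 mm (housing edge in the green band), the collar pushes on the stand with 6 to 17 N and keeps still (under 0.02 m/s) (all of step 2 and linear speed of collar below 0.02 m/s); the arm keeps its last pose, push and grip.
It fails at once if the spring was squashed flat (seat beyond 18.5 mm) (value of joint seat above 0.0185 m).
It fails at once if the grey collar was displaced by over 20 mm (distance of spare from where it was at the start of the episode above 0.02 m).
It fails at once if the glue stick was displaced by over 20 mm (distance of glue_stick from where it was at the start of the episode above 0.02 m).
It fails at once if the stapler was displaced by over 20 mm (distance of stapler from where it was at the start of the episode above 0.02 m).
It also fails if it takes over 51 s, if anything falls off the work surface, if the arm or the gripper's body presses on something with over 40 N, if the wrist force passes 120 N, or if a joint passes its speed limit or range.

ROBOT

A 6-joint arm with a two-finger parallel gripper is mounted at the origin on a cart in front of the work surface, level with it; the furniture and walls round the work are solid. World frame = base frame: x ahead of the robot, y to its left, z up, the work surface at z = 0. Lengths are in m, angles in rad, forces in N, time in s.
With the tool pointing down it reaches from about 0.375 to 0.825 m from the base axis. Payload 5.5 kg.
Tool frame: the origin (TCP) lies at the very end of the fingers, on their centre line; the grasp point (between the pads) lies 19 mm behind it; z points along the fingers, y is the direction in which the jaws open and shut (so a half turn about z gives the same grasp; the last joint's range is limited). The gripper opens to 85 mm and grips with 20 to 120 N. Pads are 22 mm wide; open, the fingers measure 114 mm over their backs; the gripper's body (76 mm by 85 mm) begins 54 mm behind the grasp point. The pads swing forward as they close: fully open they stand 13 mm farther back than shut.
Start: joints at [1.124, 0.314, -0.047, 1.21, 0, 1.571], TCP at [0.259, 0.541, 0.231] pointing down, gripper open.
Joint ranges: [-2.67, 2.67], [-0.69, 1.73], [-1.03, 1.25], [-2.08, 2.16], [-1.42, 1.45], [-3.14, 3.14]. Speed limits (rad/s): [2.39, 2.39, 3.01, 3.14, 3.14, 3.14].

INTERFACE

Orientations are given as a unit quaternion [w, x, y, z].
In Python, from station import readout, imaging, hand_in gives the robot as it stands.
- The arm moves only by the shell command python3 -m pendant 'ROWS'. ROWS is JSON, a list of rows, each a list of 7 numbers: the turn, a rotation vector about the tool's x, y, z in degrees, then the shift along the tool's x, y, z in m, then the finger opening in m, from 0 to 0.0854. A call has 1 to 20 rows; each row shifts and turns the commanded pose from where the row before left it, along the tool's axes as they then stand; what a row does not reach is not made up. A row lasts 1/10 s, in which the tool goes at most 50 mm and 8.59 degrees, less where a joint would pass 70% of its speed; a pose out of reach is approached as far as the arm can. A call is refused whole if a number of a shift passes 0.05 or a number of a turn 8.59, either way. A call with a gripper value outside its range is refused whole. The fingers move at their own pace and stop on an object; the grip force is fixed at half the most. Time passes only in rows, so rows that do not move let the fingers close. It gives the time, the measured TCP pose, the force and the opening at its end, in the units of the state.
- readout.get_state(): the state, without advancing time (a new reading comes with each control period).
- imaging.camera(name): name is "scene" or "top" or "wrist"; returns the picture (400x640x3 uint8, red, green, blue); there is no depth.
- imaging.camera_model(name): a dict with "vertical_fov" (degrees; the focal length in pixels is half the picture's height over the tangent of half this angle, whatever the lens; pixels are square), "cx", "cy" (the principal point, pixels), "rvec" (rotation vector, rad) and "tvec" (3), from world to camera coordinates, as OpenCV has them. Camera axes: x right, y down, z forward; pixel columns grow to the right and rows downward; lengths in m; the calibration is good to about 2 mm. A picture is of the moment at which its call begins: read the wrist's pose just before it. camera_model takes no time and is no camera call; for the wrist camera it gives the pose at the moment of the call.
- hand_in(): hands the job in, once; it reports no verdict.
Trained networks look in the newest picture that a camera, given by its name, has taken for a name from the list of things; names that differ only in an ending like _2 or _b are one class to them, and where a whole thing is asked for, a point or a joint stands for the part that bears it (a point fixed in the world has none). Each returns a list of dicts, best first, with "conf" (0 to 1); they miss things now and then, are a little off and sometimes report something else, mostly with a low value. They report only what shows in the picture. A call takes as long as a camera call.
- imaging.spot_in(camera, name): "centre" ([column, row] in pixels, amid what is visible of it).
- imaging.pinpoint(camera, name): "centre" ([column, row] in pixels: a listed point, or the origin of a listed thing).
The state is a dict: "t": time; "joints": joint angles; "qvel": joint speeds; "joint_efforts": joint torques, N m; "position": TCP position; "tcp_rot": TCP orientation; "ft_force": force on the tool from outside, world axes, zero at the start; "moment": the same for the moment, N m; "finger_gap": finger opening in m.
Only numpy, scipy, OpenCV 4.12 (cv2) and the standard library are available. Lean on these libraries where they do the work, as an engineer would, in place of code of your own. Each camera call takes 0.05 s, during which the arm holds its last target.

## Working session

There is one attempt and no reset: what is moved stays moved. The work goes in short steps, Python scripts to look and compute and a shell command to move; the robot and the scene stay as the last step left them, time stands still between calls to the robot, and variables do not carry over. Pictures are saved under pics/ and viewed, and the job is handed in when it is done.

```bash
ls; mkdir -p pics; python3 - <<'E'
from station import readout, imaging
import cv2
print(readout.get_state())
for c in ["scene","top","wrist"]:
    im=imaging.camera(c); cv2.imwrite(f"pics/{c}0.png",im[:,:,::-1]); m=imaging.camera_model(c); print(c,m)
    for n in ["collar_center","spare_center","shaft_tip","seat_top","glue_stick","stapler"]:
        print(c,n,[(d['centre'],round(d['conf'],2)) for d in imaging.pinpoint(c,n)[:2]])
E
```

```text
pics
{'t': 0.0, 'joints': array([ 1.12396220e+00,  3.14196738e-01, -4.80873134e-02,  1.21018701e+00,
       -3.83607280e-05,  1.57077567e+00]), 'qvel': array([-2.59598770e-03, -4.74292981e-04, -1.49208033e-03,  3.89103018e-04,
       -9.17739878e-07, -1.53198257e-03]), 'joint_efforts': array([-3.56626209e-03, -5.39590216e+01,  3.39748836e+01,  1.93196040e-02,
       -3.55136872e-04, -1.19001683e-05]), 'position': array([0.25902993, 0.5405664 , 0.2304485 ]), 'tcp_rot': array([-1.66834364e-04,  2.21552882e-01,  9.75147999e-01, -8.20802849e-04]), 'ft_force': array([-0.82672263,  0.55965244,  0.42127207]), 'moment': array([-0.00036678,  0.00914159, -0.01721593]), 'finger_gap': 0.0857309081547664}
scene {'vertical_fov': 54.843337163585254, 'cx': 327.3092827519366, 'cy': 199.66605548489326, 'rvec': array([ 2.2067463 , -0.85359052,  0.35374598]), 'tvec': array([-0.438446  ,  0.37838178,  0.61453636])}
scene collar_center [([241.9, 211.4], 0.56)]
scene spare_center [([355.6, 317.9], 0.57), ([242.8, 212.9], 0.41)]
scene shaft_tip [([273.3, 216.5], 0.9)]
scene seat_top [([273.0, 234.5], 0.71)]
[... 165 characters left out ...]
054596, 'rvec': array([ 2.19817333, -2.18275573,  0.10638012]), 'tvec': array([0.01236762, 0.6229412 , 1.24334062])}
top collar_center [([250.9, 250.6], 0.5)]
top spare_center [([396.0, 245.2], 0.69)]
top shaft_tip [([306.9, 248.6], 0.7)]
top seat_top [([305.6, 244.9], 0.44)]
top glue_stick [([327.6, 173.7], 0.51)]
top stapler [([281.1, 161.0], 0.72), ([303.8, 249.0], 0.52)]
wrist {'vertical_fov': 65.67967469930659, 'cx': 316.7803451993325, 'cy': 197.5580707786532, 'rvec': array([-2.42266082, -1.52559874, -0.2454421 ]), 'tvec': array([-0.5988468 , -0.04056921,  0.37937342])}
wrist collar_center []
wrist spare_center []
wrist shaft_tip []
wrist seat_top []
wrist glue_stick []
wrist stapler []
```

View pics/scene0.png

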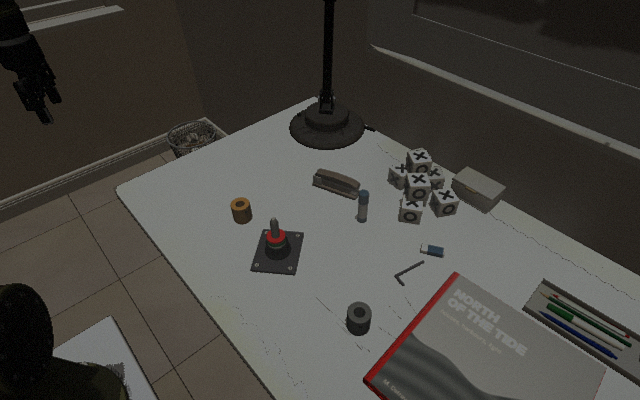

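View pics/top0.png

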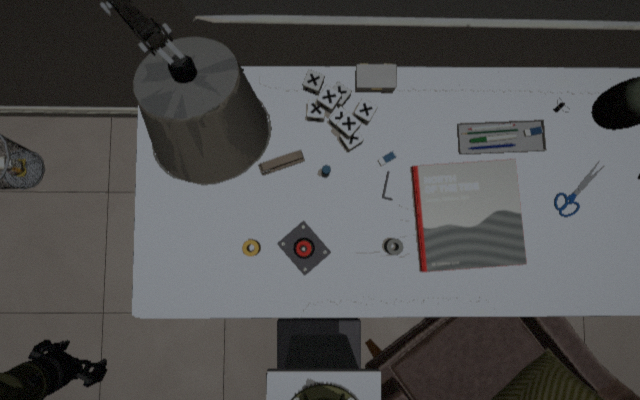

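```bash
cat > h.py <<'E'
import numpy as np, cv2
from scipy.optimize import least_squares
from scipy.spatial.transform import Rotation as R
from station import readout, imaging
def cam(c):
    m=imaging.camera_model(c); f=200/np.tan(np.radians(m['vertical_fov'])/2)
    return np.array([[f,0,m['cx']],[0,f,m['cy']],[0,0,1]]),np.array(m['rvec']),np.array(m['tvec'])
def ray(c,px):
    K,r,t=cam(c); M=R.from_rotvec(r).as_matrix(); o=-M.T@t
    d=M.T@np.linalg.inv(K)@np.array([px[0],px[1],1.]); return o,d/np.linalg.norm(d)
def onz(c,px,z):
    o,d=ray(c,px); return o+d*(z-o[2])/d[2]
def proj(c,P):
    K,r,t=cam(c); return cv2.projectPoints(np.atleast_2d(np.array(P,float)),r,t,K,None)[0][:,0]
E
python3 - <<'E'
from h import *
for n,c,p,z in [("A","scene",(241.9,211.4),.025),("A","top",(250.9,250.6),.025),("B","scene",(355.6,317.9),.025),("B","top",(396,245.2),.025),
 ("tip","scene",(273.3,216.5),.112),("tip","top",(306.9,248.6),.112),("glue","scene",(365,220.5),0),("glue","top",(327.6,173.7),0),("stap","scene",(339.2,185.6),0),("stap","top",(281.1,161),0)]:
    print(n,c,onz(c,p,z).round(4))
E
```

```text
A scene [0.4905 0.1985 0.025 ]
A top [0.4833 0.2035 0.025 ]
B scene [ 0.4939 -0.188   0.025 ]
B top [ 0.5006 -0.2008  0.025 ]
tip scene [0.4942 0.0599 0.112 ]
tip top [0.4921 0.0476 0.112 ]
glue scene [ 0.7075 -0.0097  0.    ]
glue top [ 0.7039 -0.0095  0.    ]
stap scene [0.7491 0.1266 0.    ]
stap top [0.7395 0.1246 0.    ]
```

The scene picture shows the brass collar left of the stand at about (241,211). The grey one is at (359,318), with the glue stick and stapler behind. In the top view brass is at about (251,247), the shaft at (304,248) and grey at (393,246).

```bash
python3 - <<'E'
from h import *
s=readout.get_state(); q=s['tcp_rot']; T=R.from_quat([q[1],q[2],q[3],q[0]]).as_matrix(); print(T.round(3))
K,r,t=cam('wrist'); M=R.from_rotvec(r).as_matrix(); o=-M.T@t
print("cam in tool",(T.T@(o-s['position'])).round(4)); print("cam axes in tool (cols x,y,z)\n",(T.T@M.T).round(3))
im=cv2.imread('pics/top0.png'); hsv=cv2.cvtColor(im,cv2.COLOR_BGR2HSV)
for n,lo,hi in [("brass",(12,90,60),(35,255,255)),("redseat",(0,120,60),(8,255,255))]:
    m=cv2.inRange(hsv,lo,hi); m[:200]=0;m[290:]=0;m[:,:200]=0;m[:,400:]=0
    ys,xs=np.nonzero(m); c,rad=cv2.minEnclosingCircle(np.c_[xs,ys].astype(np.float32)); print(n,c,rad,xs.mean(),ys.mean(),onz('top',c,.05 if n=='brass' else .058).round(4))
E
```

```text
[[-0.902  0.432 -0.   ]
 [ 0.432  0.902 -0.   ]
 [ 0.    -0.    -1.   ]]
cam in tool [ 0.08   -0.0015 -0.1422]
cam axes in tool (cols x,y,z)
 [[ 0.    -0.95  -0.312]
 [ 1.    -0.     0.001]
 [-0.001 -0.312  0.95 ]]
brass (276.95587158203125, 247.5) 34.1358757019043 251.55029585798817 247.42011834319527 [0.4929 0.1295 0.05  ]
redseat (303.4119873046875, 248.0679931640625) 8.089508056640625 303.3414634146341 248.14634146341464 [0.492  0.0574 0.058 ]
```

```bash
python3 -m pendant '[[0,0,4.5,-0.046,-0.006,0.003,0.0854],[0,0,4.5,-0.046,-0.006,0.003,0.0854],[0,0,4.5,-0.046,-0.006,0.003,0.0854],[0,0,4.5,-0.046,-0.006,0.003,0.0854],[0,0,4.5,-0.046,-0.006,0.003,0.0854],[0,0,4.5,-0.046,-0.006,0.003,0.0854],[0,0,4.5,-0.045,-0.006,0.003,0.0854],[0,0,4.5,-0.045,-0.006,0.003,0.0854],[0,0,4.5,-0.044,-0.006,0.003,0.0854],[0,0,4.5,-0.044,-0.006,0.003,0.0854],[0,0,4.5,-0.044,-0.006,0.003,0.0854],[0,0,0,0,0,0,0.0854],[0,0,0,0,0,0,0.0854]]'
python3 - <<'E'
from h import *
im=imaging.camera('wrist'); cv2.imwrite('pics/w1.png',im[:,:,::-1])
for n,z in [("collar_center",.025),("spare_center",.025),("shaft_tip",.112),("seat_top",.058)]:
    for d in imaging.pinpoint('wrist',n)[:2]: print(n,d['centre'],round(d['conf'],2),onz('wrist',d['centre'],z).round(4))
E
```

```text
t: 2.35
position: [0.5358, 0.1395, 0.1983]
tcp_rot: [-0.0, 0.61, 0.792, 0.0]
ft_force: [-0.3, -0.4, -0.7]
finger_gap: 0.0851
collar_center [288.8, 107.1] 0.61 [0.4908 0.2002 0.025 ]
shaft_tip [239.0, 280.3] 0.84 [0.4891 0.0566 0.112 ]
seat_top [255.3, 249.9] 0.62 [0.4926 0.0579 0.058 ]
```

View pics/w1.png

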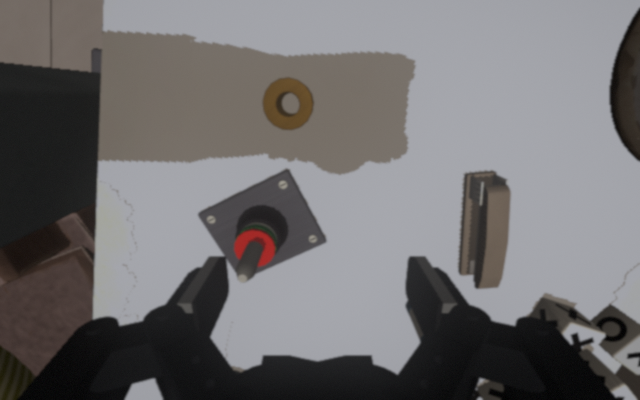

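The wrist view shows the brass ring at (288,104), the red seat at (256,248) and the shaft tip at (239,280). I'll refine these by fitting outlines.

```bash
cat >> h.py <<'E'
def fitcirc(c,mask,rad,z,x0):
    """align projected circle outline to mask region (outer contour) by least squares in x,y"""
    cs,_=cv2.findContours(mask,cv2.RETR_EXTERNAL,cv2.CHAIN_APPROX_NONE); k=max(cs,key=cv2.contourArea)[:,0].astype(float)
    return k
def sil(c,xy,rad,z0,z1):
    a=np.linspace(0,2*np.pi,120); P=[(xy[0]+rad*np.cos(t),xy[1]+rad*np.sin(t),z) for t in a for z in (z0,z1)]
    return cv2.convexHull(proj(c,P).astype(np.float32))
def fitsil(c,mask,rad,z0,z1,xy):
    k=fitcirc(c,mask,0,0,0); 
    def f(p):
        h=sil(c,p[:2],rad,z0,z1); return [cv2.pointPolygonTest(h,(float(a),float(b)),True)-p[2] for a,b in k]
    return least_squares(f,[*xy,0],loss='soft_l1',diff_step=1e-3,x_scale=[.01,.01,1])
E
python3 - <<'E'
from h import *
im=cv2.imread('pics/w1.png'); hsv=cv2.cvtColor(im,cv2.COLOR_BGR2HSV)
m=cv2.inRange(hsv,(8,130,40),(30,255,255)); m[:60]=0;m[150:]=0;m[:,:240]=0;m[:,340:]=0
r=fitsil('wrist',m,.023,0,.05,(.49,.2)); print(r.x,np.std(r.fun),m.sum()/255)
m=cv2.inRange(hsv,(0,180,90),(7,255,255))|cv2.inRange(hsv,(173,180,90),(180,255,255)); m[:200]=0
k=fitcirc('wrist',m,0,0,0); c,rad=cv2.minEnclosingCircle(k.astype(np.float32)); print(c,rad,onz('wrist',c,.056))
r=fitsil('wrist',m,.021,.052,.058,(.49,.057)); print(r.x,np.std(r.fun))
print(readout.get_state()['position'], proj('wrist',[[.492,.0575,.112],[.492,.0575,.1]]))
E
```

```text
[0.49079622 0.2041946  2.45393131] 0.3151328005956255 1356.0
(254.65260314941406, 246.8536834716797) 19.349626541137695 [0.49109635 0.06004407 0.056     ]
[0.49090914 0.05861359 3.31416655] 3.552662082799111
[0.53544361 0.14166086 0.19838761] [[242.58426498 280.17060687]
 [245.65529519 272.53131352]]
```

```bash
python3 -m pendant '[[0,0,0,0.036,-0.0135,0.03,0.0854],[0,0,0,0.036,-0.0135,0.03,0.0854],[0,0,0,0,0,0.03,0.0854],[0,0,0,0,0,0,0.0854],[0,0,0,0,0,0,0.0854]]'
python3 - <<'E'
from h import *
ps=[]
for i in range(1):
    ps.append(readout.get_state()['position']); im=imaging.camera('wrist')
ps.append(readout.get_state()['position']);print(ps); cv2.imwrite('pics/w2.png',im[:,:,::-1])
hsv=cv2.cvtColor(im,cv2.COLOR_RGB2HSV)
m=cv2.inRange(hsv,(8,130,40),(30,255,255)); cs,_=cv2.findContours(m,0,1)
print([(cv2.boundingRect(c),cv2.contourArea(c)) for c in cs if cv2.contourArea(c)>300])
d=imaging.pinpoint('wrist','collar_center'); print(d,[onz('wrist',x['centre'],.025) for x in d])
r=fitsil('wrist',m,.023,0,.05,(.49,.2)); print(r.x,np.std(r.fun))
E
```

```text
t: 3.1
position: [0.4907, 0.2035, 0.1086]
tcp_rot: [-0.0, 0.609, 0.793, -0.0]
ft_force: [0.2, -0.1, 0.2]
finger_gap: 0.0854
[array([0.49074874, 0.20351852, 0.10860244]), array([0.49189196, 0.20357611, 0.10957019])]
[((288, 186, 60, 59), 1666.5)]
[{'centre': [317.6, 207.5], 'conf': 0.92}] [array([0.49364682, 0.19990421, 0.025     ])]
[ 0.49243017  0.1967625  10.00871785] 6.361156634898365
```

View pics/w2.png

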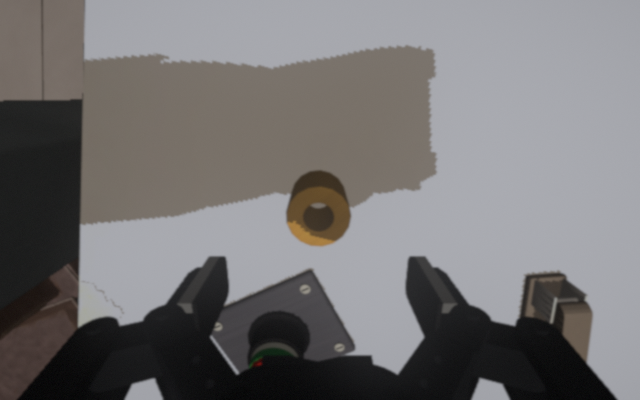

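Brass sits between the jaws, with its top face centred at about (318,216). Its dark side reaches up to row 170, so the first mask was too tight.

```bash
python3 - <<'E'
from h import *
im=cv2.imread('pics/w2.png'); hsv=cv2.cvtColor(im,cv2.COLOR_BGR2HSV)
m=cv2.inRange(hsv,(5,100,15),(35,255,255)); m[:150]=0;m[260:]=0;m[:,:270]=0;m[:,370:]=0
k=fitcirc(0,m,0,0,0); print(k.min(0),k.max(0))
r=fitsil('wrist',m,.023,0,.05,(.49,.2)); print(r.x,np.std(r.fun)); print(onz('wrist',(318.5,216),.05))
s=readout.get_state();print(s['position'])
E
```

```text
[288. 172.] [348. 245.]
[0.49362261 0.20139738 2.70295726] 1.3341674516451076
[0.49341745 0.20270618 0.05      ]
[0.49249264 0.20346083 0.11003109]
```

```bash
python3 -m pendant '[[0,0,0,-0.0015,0.0008,0.03,0.0854],[0,0,0,0,0,0.03,0.0854],[0,0,0,0,0,0.03,0.0854],[0,0,0,0,0,0.01,0.0854],[0,0,0,0,0,0,0.0854],[0,0,0,0,0,0,0.03],[0,0,0,0,0,0,0.03],[0,0,0,0,0,0,0.03],[0,0,0,0,0,0,0.03],[0,0,0,0,0,0,0.03],[0,0,0,0,0,0,0.03],[0,0,0,0,0,0,0.03]]'
python3 - <<'E'
from h import *
s=readout.get_state();print(s['position'],s['finger_gap'],s['ft_force']);im=imaging.camera('wrist'); cv2.imwrite('pics/w3.png',im[:,:,::-1])
E
```

```text
t: 4.4
position: [0.4936, 0.2023, 0.0101]
tcp_rot: [0.001, 0.609, 0.793, 0.001]
ft_force: [-1.2, -0.8, 6.2]
finger_gap: 0.0441
[0.49355749 0.20230368 0.01009046] 0.044129126031508516 [-1.23586576 -0.82456321  6.20183846]
```

View pics/w3.png

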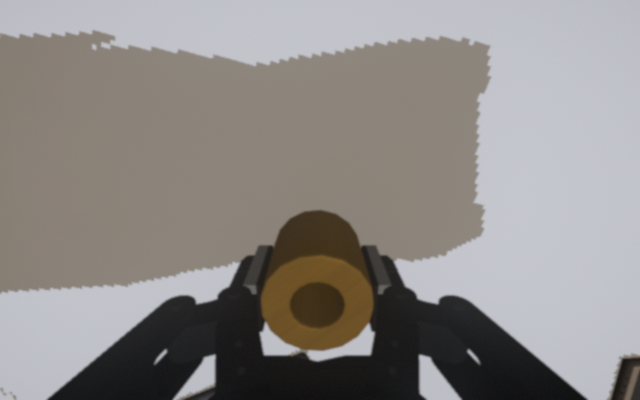

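The collar is gripped symmetrically, its hole at (317,305). I'll lift about 130 mm, then measure the collar's place in the tool.

```bash
python3 -m pendant '[[0,0,0,0,0,-0.01,0.03],[0,0,0,0,0,-0.03,0.03],[0,0,0,0,0,-0.05,0.03],[0,0,0,0,0,-0.04,0.03],[0,0,0,0,0,0,0.03],[0,0,0,0,0,0,0.03],[0,0,0,0,0,0,0.03]]'
python3 - <<'E'
from h import *
s=readout.get_state();print(s['position'],s['finger_gap'],s['ft_force']);im=imaging.camera('wrist'); cv2.imwrite('pics/w4.png',im[:,:,::-1])
im=cv2.cvtColor(im,cv2.COLOR_RGB2BGR)
hsv=cv2.cvtColor(im,cv2.COLOR_BGR2HSV)
m=cv2.inRange(hsv,(5,100,15),(35,255,255)); k=fitcirc(0,m,0,0,0); print(k.min(0),k.max(0))
for z in (.17,.175,.18):
  for p in [(317,303),(317.5,305)]:
    P=onz('wrist',p,z); q=s['tcp_rot']; T=R.from_quat([q[1],q[2],q[3],q[0]]); print(z,p,P.round(4),T.inv().apply(P-s['position']).round(4))
d=imaging.pinpoint('wrist','collar_center');print(d)
d=imaging.pinpoint('wrist','shaft_tip');print([(x,onz('wrist',x['centre'],.112)) for x in d])
E
```

```text
t: 5.15
position: [0.4912, 0.2014, 0.1375]
tcp_rot: [-0.0, 0.609, 0.793, -0.001]
ft_force: [0.6, -0.3, -1.3]
finger_gap: 0.0443
[0.49124426 0.20139292 0.13746319] 0.04427990178613025 [ 0.57070739 -0.2646528  -1.28638998]
[260. 227.] [373. 349.]
0.17 (317, 303) [0.4913 0.1981 0.17  ] [-0.0032 -0.0009 -0.0325]
0.17 (317.5, 305) [0.4917 0.1972 0.17  ] [-0.0042 -0.0007 -0.0325]
0.175 (317, 303) [0.4903 0.2017 0.175 ] [ 0.0006 -0.0009 -0.0375]
0.175 (317.5, 305) [0.4907 0.2009 0.175 ] [-0.0004 -0.0007 -0.0375]
0.18 (317, 303) [0.4893 0.2054 0.18  ] [ 0.0043 -0.0009 -0.0425]
0.18 (317.5, 305) [0.4898 0.2045 0.18  ] [ 0.0034 -0.0007 -0.0425]
[{'centre': [319.2, 273.0], 'conf': 0.96}]
[]
```

View pics/w4.png

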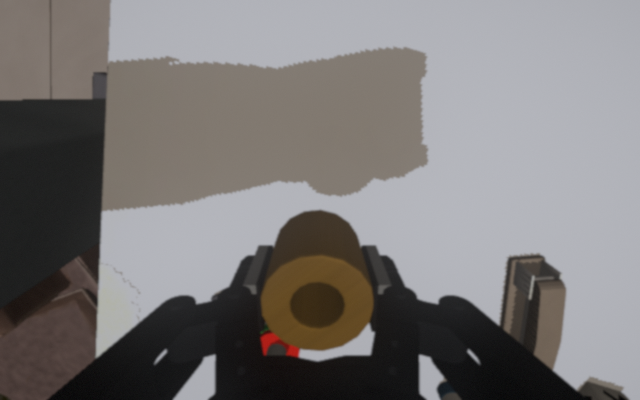

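The collar is held upright in the jaws with its hole at (317,305), and the red seat is half hidden behind it at (280,345). I'll fit the collar's offset in the tool frame.

```bash
cat > fitc.py <<'E'
from h import *
# fixed tool->camera from start readings
Rc=np.array([[0,-.95,-.312],[1,0,0],[0,-.312,.95]]); U,_,V=np.linalg.svd(Rc); Rc=U@V   # cam axes in tool
oc=np.array([.08,-.0015,-.1422])
K=cam('wrist')[0]
def pt(P): # tool pts -> px
    C=(np.atleast_2d(P)-oc)@Rc; return C[:,:2]/C[:,2:]*K[0,0]+K[:2,2]
a=np.linspace(0,2*np.pi,121)
def hull(x,y,zt,r=.023,h=.05):
    P=np.array([(x+r*np.cos(t),y+r*np.sin(t),z) for t in a for z in (zt,zt+h)]); return cv2.convexHull(pt(P).astype(np.float32))
def fit(fn):
    im=cv2.imread(fn); hsv=cv2.cvtColor(im,cv2.COLOR_BGR2HSV)
    m=cv2.inRange(hsv,(5,100,15),(35,255,255)); m[:180]=0;m[365:]=0;m[:,:240]=0;m[:,400:]=0
    k=fitcirc(0,m,0,0,0); k=k[~((k[:,1]>238)&(k[:,1]<325))]
    f=lambda p:[cv2.pointPolygonTest(hull(*p),(float(u),float(v)),True)-.5 for u,v in k]
    r=least_squares(f,[0,0,-.04],loss='soft_l1',diff_step=1e-2,x_scale=.001); 
    g=cv2.cvtColor(im,cv2.COLOR_BGR2GRAY); b=((g<0.72*np.median(g[325:340,300:335]))*255).astype(np.uint8); b[:276]=0;b[332:]=0;b[:,:282]=0;b[:,355:]=0
    cs,_=cv2.findContours(b,0,1); c=max(cs,key=cv2.contourArea); e=cv2.fitEllipse(c)
    bp=np.array([(r.x[0]+.0105*np.cos(t),r.x[1]+.0105*np.sin(t),r.x[2]) for t in a]); be=cv2.fitEllipse(pt(bp).astype(np.float32))
    print(fn,r.x.round(4),np.std(r.fun),'bore img',e,'pred',be)
    o=im.copy(); cv2.polylines(o,[np.int32(hull(*r.x))],True,(0,255,0)); cv2.polylines(o,[np.int32(pt(bp))[:,None]],True,(255,255,0)); cv2.imwrite(fn.replace('.png','_f.png'),o[170:370,220:420].repeat(3,0).repeat(3,1))
if __name__=='__main__':
    import sys
    for f_ in sys.argv[1:]: fit(f_)
E
python3 fitc.py pics/w3.png pics/w4.png
```

```text
pics/w3.png [-0.0029 -0.0015 -0.0335] 0.3921392481164682 bore img ((317.05938720703125, 304.49334716796875), (43.425567626953125, 53.01826095581055), 91.34971618652344) pred ((316.6741027832031, 304.5611572265625), (42.43876647949219, 50.399070739746094), 90.0177230834961)
pics/w4.png [-0.0197 -0.0029 -0.0176] 3.7722682322183663 bore img ((317.1080627441406, 304.5481262207031), (43.14638900756836, 52.69023132324219), 90.74765014648438) pred ((313.8111877441406, 313.0102233886719), (36.303775787353516, 43.55097579956055), 90.46791076660156)
```

View pics/w4_f.png

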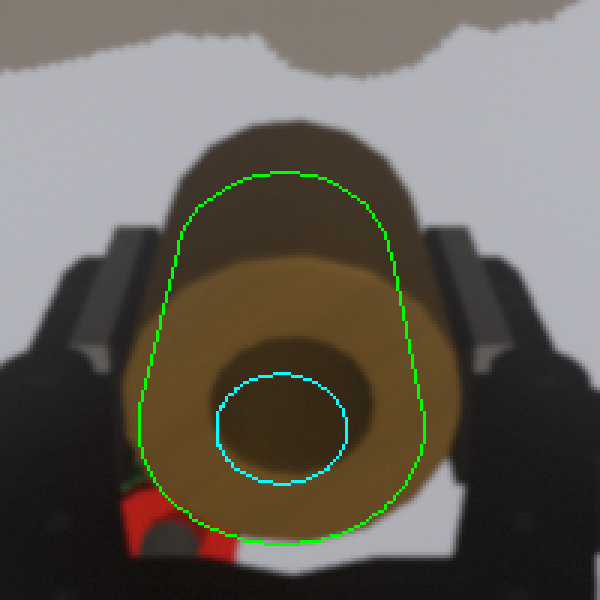

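```bash
python3 -m pendant '[[0,0,0,-0.03,-0.006,-0.01,0.03],[0,0,0,-0.04,-0.008,0,0.03],[0,0,0,-0.04,-0.008,0,0.03],[0,0,0,-0.04,-0.008,0,0.03],[0,0,0,-0.04,-0.008,0,0.03],[0,0,0,-0.019,0,0,0.03],[0,0,0,0,0,0,0.03],[0,0,0,0,0,0,0.03],[0,0,0,0,0,0,0.03]]'
python3 - <<'E'
from h import *
s=readout.get_state();print(s['position'],s['finger_gap'],s['ft_force']);im=imaging.camera('wrist'); cv2.imwrite('pics/w5.png',im[:,:,::-1])
d=imaging.pinpoint('wrist','shaft_tip');print([(x,onz('wrist',x['centre'],.112)) for x in d])
d=imaging.pinpoint('wrist','seat_top');print([(x,onz('wrist',x['centre'],.058)) for x in d])
print(readout.get_state()['position'])
E
```

```text
t: 6.2
position: [0.5086, -0.0092, 0.1477]
tcp_rot: [-0.001, 0.609, 0.793, -0.0]
ft_force: [-0.4, 0.3, -0.6]
finger_gap: 0.044
[ 0.50864277 -0.00915315  0.14772831] 0.04396391498666979 [-0.41729238  0.31543134 -0.55052848]
[({'centre': [317.2, 116.3], 'conf': 0.81}, array([0.49079317, 0.05678634, 0.112     ]))]
[({'centre': [318.1, 112.5], 'conf': 0.73}, array([0.4917375, 0.0563255, 0.058    ]))]
[ 0.50897452 -0.00901005  0.14811083]
```

View pics/w5.png

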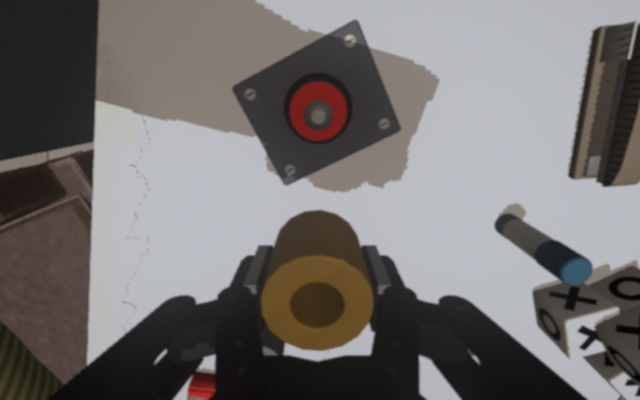

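Tip is at (318,116) and bore at (317,304), in the same column, so only a shift along tool x of about +67.5 mm is needed. I'll move over, then lower slowly with force checks.

```bash
python3 -m pendant '[[0,0,0,0.03,0,0,0.03],[0,0,0,0.03,0,0,0.03],[0,0,0,0.0075,0,0,0.03],[0,0,0,0,0,0.01,0.03],[0,0,0,0,0,0.01,0.03],[0,0,0,0,0,0,0.03],[0,0,0,0,0,0,0.03]]'
python3 - <<'E'
from h import *
s=readout.get_state();print(s['position'],s['finger_gap'],s['ft_force'],s['moment'])
for c in ['scene','top']:
    im=imaging.camera(c); cx,cy=(275,215) if c=='scene' else (304,248)
    cv2.imwrite(f'pics/{c}6.png',im[cy-60:cy+60,cx-60:cx+60,::-1].repeat(4,0).repeat(4,1))
E
```

```text
t: 7.05
position: [0.4915, 0.0545, 0.1276]
tcp_rot: [-0.0, 0.61, 0.792, -0.001]
ft_force: [-0.4, -0.3, -1.3]
finger_gap: 0.0442
[0.49145526 0.05446551 0.12757181] 0.044166831414941495 [-0.40458383 -0.33278586 -1.3460917 ] [-0.06513415  0.03612794 -0.01162366]
```

View pics/scene6.png

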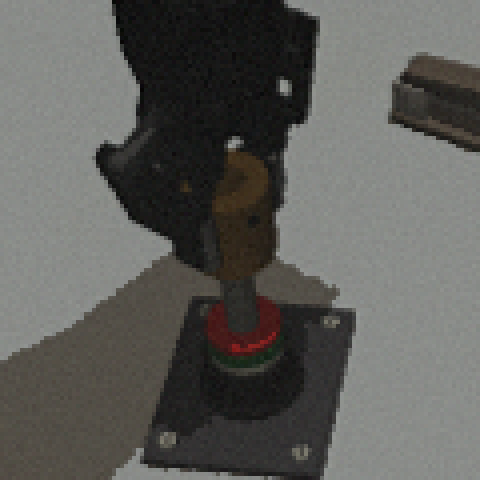

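The collar hangs directly over the shaft in the crop, its lower end at about (245,270) and the shaft at (241,295). I'll lower in small steps.

```bash
for i in 1; do python3 -m pendant '[[0,0,0,0,0,0.005,0.03],[0,0,0,0,0,0.005,0.03],[0,0,0,0,0,0,0.03],[0,0,0,0,0,0,0.03]]'; python3 -m pendant '[[0,0,0,0,0,0.003,0.03],[0,0,0,0,0,0.003,0.03],[0,0,0,0,0,0,0.03],[0,0,0,0,0,0,0.03]]'; done
```

```text
t: 7.55
position: [0.4917, 0.0552, 0.1181]
tcp_rot: [-0.0, 0.609, 0.793, -0.0]
ft_force: [-0.6, -0.3, -1.5]
finger_gap: 0.0442
t: 7.95
position: [0.4917, 0.0553, 0.1122]
tcp_rot: [-0.0, 0.609, 0.793, -0.0]
ft_force: [-0.2, 0.1, -0.7]
finger_gap: 0.044
```

```bash
python3 -m pendant '[[0,0,0,0,0,0.003,0.03],[0,0,0,0,0,0.003,0.03],[0,0,0,0,0,0,0.03]]'; python3 -m pendant '[[0,0,0,0,0,0.003,0.03],[0,0,0,0,0,0.003,0.03],[0,0,0,0,0,0,0.03],[0,0,0,0,0,0,0.03]]'
```

```text
t: 8.25
position: [0.4915, 0.0552, 0.1058]
tcp_rot: [-0.0, 0.609, 0.793, -0.0]
ft_force: [-0.3, -0.2, -1.8]
finger_gap: 0.0439
t: 8.65
position: [0.4918, 0.0552, 0.1002]
tcp_rot: [-0.0, 0.609, 0.793, -0.0]
ft_force: [-0.1, -0.4, -0.9]
finger_gap: 0.0442
```

```bash
python3 - <<'E'
from h import *
s=readout.get_state();print(s['position'],s['ft_force'],s['moment'])
c='scene';im=imaging.camera(c); cx,cy=(275,215)
cv2.imwrite(f'pics/{c}7.png',im[cy-60:cy+60,cx-60:cx+60,::-1].repeat(4,0).repeat(4,1))
E
```

```text
[0.49177601 0.05523502 0.100197  ] [-0.0579726  -0.37071548 -0.9107791 ] [-0.01169965 -0.01253271 -0.02809261]
```

View pics/scene7.png

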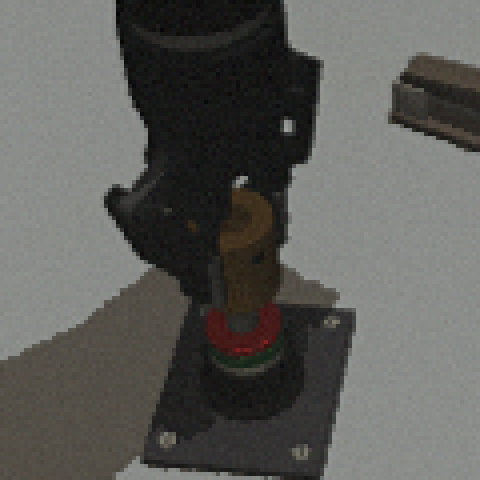

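The collar is clearly round the shaft with no side load, and the red seat lies under it. I'll keep lowering.

```bash
python3 -m pendant '[[0,0,0,0,0,0.005,0.03],[0,0,0,0,0,0.005,0.03],[0,0,0,0,0,0.005,0.03],[0,0,0,0,0,0.005,0.03],[0,0,0,0,0,0.005,0.03],[0,0,0,0,0,0,0.03],[0,0,0,0,0,0,0.03],[0,0,0,0,0,0,0.03]]'; python3 -m pendant '[[0,0,0,0,0,0.002,0.03],[0,0,0,0,0,0.002,0.03],[0,0,0,0,0,0,0.03],[0,0,0,0,0,0,0.03]]';python3 -m pendant '[[0,0,0,0,0,0.002,0.03],[0,0,0,0,0,0.002,0.03],[0,0,0,0,0,0,0.03],[0,0,0,0,0,0,0.03]]'
```

```text
t: 9.5
position: [0.492, 0.0553, 0.0755]
tcp_rot: [0.0, 0.609, 0.793, 0.0]
ft_force: [-0.5, -0.7, -0.8]
finger_gap: 0.0443
t: 9.9
position: [0.4918, 0.0553, 0.0712]
tcp_rot: [-0.0, 0.609, 0.793, -0.0]
ft_force: [-0.7, -0.5, -0.7]
finger_gap: 0.0444
t: 10.3
position: [0.4921, 0.0553, 0.0675]
tcp_rot: [0.0, 0.609, 0.793, 0.0]
ft_force: [-0.2, -0.3, 0.9]
finger_gap: 0.0443
```

```bash
python3 -m pendant '[[0,0,0,0,0,0.002,0.03],[0,0,0,0,0,0.001,0.03],[0,0,0,0,0,0,0.03],[0,0,0,0,0,0,0.03],[0,0,0,0,0,0,0.03]]';python3 -m pendant '[[0,0,0,0,0,0.002,0.03],[0,0,0,0,0,0.001,0.03],[0,0,0,0,0,0,0.03],[0,0,0,0,0,0,0.03],[0,0,0,0,0,0,0.03]]'
```

```text
t: 10.8
position: [0.4921, 0.0553, 0.0645]
tcp_rot: [0.0, 0.609, 0.793, 0.0]
ft_force: [-0.2, -0.2, 4.3]
finger_gap: 0.0442
t: 11.3
position: [0.492, 0.0553, 0.0616]
tcp_rot: [0.0, 0.609, 0.793, 0.0]
ft_force: [-0.6, 0.2, 7.1]
finger_gap: 0.0445
```

```bash
python3 -m pendant '[[0,0,0,0,0,0.002,0.03],[0,0,0,0,0,0.0015,0.03],[0,0,0,0,0,0,0.03],[0,0,0,0,0,0,0.03],[0,0,0,0,0,0,0.03],[0,0,0,0,0,0,0.03]]'
python3 - <<'E'
from h import *
c='scene'
im=imaging.camera(c); cx,cy=(275,225)
cv2.imwrite(f'pics/{c}8.png',cv2.resize(im[cy-40:cy+40,cx-40:cx+40,::-1],None,fx=7,fy=7,interpolation=cv2.INTER_CUBIC))
F=[]
for i in range(6):
    imaging.camera('top'); s=readout.get_state(); F.append([*s['ft_force'],s['position'][2]])
print(np.mean(F,0),np.std(F,0),s['t'],s['moment'])
E
```

```text
t: 11.9
position: [0.4921, 0.0553, 0.0584]
tcp_rot: [0.0, 0.609, 0.793, 0.0]
ft_force: [-2.2, -0.3, 9.0]
finger_gap: 0.0444
[-1.7156318  -0.89898913  9.30649966  0.05836756] [3.05674452e-01 3.99146559e-01 2.78210521e-01 9.57095806e-06] 12.25 [-0.06687211  0.43345332  0.0480356 ]
```

View pics/scene8.png

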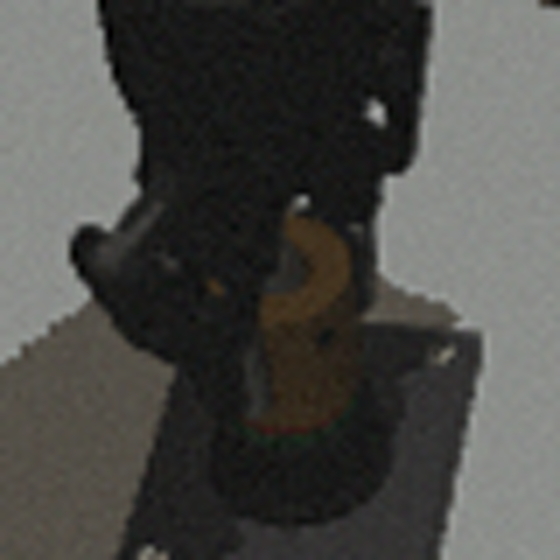

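```bash
python3 -m pendant '[[0,0,0,0,0,0,0.03],[0,0,0,0,0,0,0.03],[0,0,0,0,0,0,0.03],[0,0,0,0,0,0,0.03],[0,0,0,0,0,0,0.03],[0,0,0,0,0,0,0.03],[0,0,0,0,0,0,0.03],[0,0,0,0,0,0,0.03],[0,0,0,0,0,0,0.03],[0,0,0,0,0,0,0.03],[0,0,0,0,0,0,0.03],[0,0,0,0,0,0,0.03],[0,0,0,0,0,0,0.03],[0,0,0,0,0,0,0.03],[0,0,0,0,0,0,0.03],[0,0,0,0,0,0,0.03],[0,0,0,0,0,0,0.03],[0,0,0,0,0,0,0.03],[0,0,0,0,0,0,0.03],[0,0,0,0,0,0,0.03]]'
python3 - <<'E'
from h import *
im=imaging.camera('wrist'); cv2.imwrite('pics/w9.png',im[:,:,::-1])
im=imaging.camera('top'); cv2.imwrite('pics/t9.png',im[:,:,::-1])
for n in ['spare_center','glue_stick','stapler']: print(n,[(d['centre'],d['conf']) for d in imaging.pinpoint('top',n)])
s=readout.get_state();print(s)
E
```

```text
t: 14.25
position: [0.4921, 0.0553, 0.0584]
tcp_rot: [0.0, 0.609, 0.793, 0.0]
ft_force: [-1.2, -1.3, 9.8]
finger_gap: 0.0444
spare_center [([394.3, 244.0], 0.51)]
glue_stick [([324.1, 171.3], 0.56)]
stapler [([282.3, 162.8], 0.86)]
{'t': 14.5, 'joints': array([ 1.11817931e-01,  2.61277427e-01, -5.43804414e-01,  7.65111622e-01,
        8.19336025e-06,  1.42258286e+00]), 'qvel': array([ 0.00017078, -0.0014959 , -0.00220963,  0.00138617,  0.00127227,
       -0.00140202]), 'joint_efforts': array([ 5.51408180e-02, -4.04339361e+01,  2.60325122e+01, -9.69257131e-01,
        9.44828818e-03,  6.34887692e-03]), 'position': array([0.49211343, 0.05526033, 0.05837769]), 'tcp_rot': array([2.14144140e-04, 6.09462484e-01, 7.92814852e-01, 2.12179682e-04]), 'ft_force': array([-1.30012765, -0.33143702,  9.75598994]), 'moment': array([-0.0261275 ,  0.41812168,  0.02705488]), 'finger_gap': 0.0440996653868703}
```

View pics/w9.png

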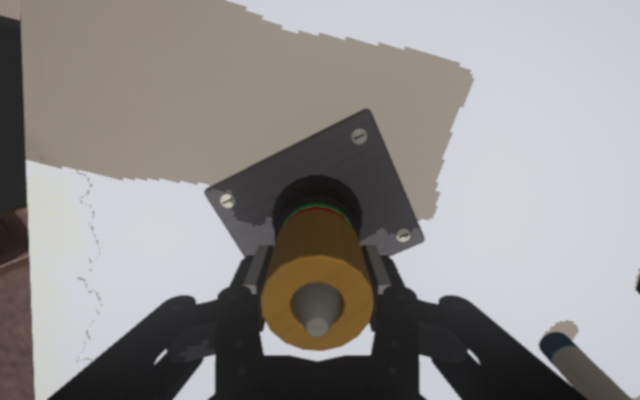

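The wrist view shows the shaft tip (317,326) through the bore (316,304), which is where it was before the push. Red and green are both visible above the housing edge at (318,207), so the edge lies in the green. The force is steady, so I'm handing in.

```bash
python3 -c "
from station import hand_in
print(hand_in())"
```

```text
the job is handed in; nothing more can be done
None
```

The brass collar is on the shaft and pressed onto the spring seat. The gripper is still holding it down so you can tighten the screw. I handed the job in at about 14.5 s of the 51 s allowed; no verdict is reported.

- **Push:** the force sensor read about 9.3 to 9.8 N. Adding the collar's 1.2 N weight gives roughly 10.5 to 11 N on the stand, or about 9 to 10 mm of seat travel. It held steady for about 2.6 s before I handed in, and the spring never came near flat.
- **Green band:** the last wrist picture shows red and green above the housing edge, so the edge is in the green band. In that picture the collar has not moved in the jaws.
- **Side load:** there is a small sideways force of 1 to 2 N and a 0.4 N m moment, probably the collar touching the shaft lightly. The tool stayed upright, and I did not measure the collar's own tilt.
- **Other objects:** the grey collar, glue stick and stapler were not touched. Their last detections agree with the first ones within about 4 pixels in the top view (roughly 10 mm), which is about how far off the network can be.
- **Check that failed:** one fit of the collar's outline in the wrist picture was unusable. I aligned on the bore and shaft-tip positions instead, and the collar went on without contact.

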